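Height check of two bearing housings under a bridge gauge

TASK

Check both green bearing housings on the two-lane height gauge: set each down on the plate in front of the bar, boss end forward, and push it gently along a lane to feel whether the boss clears the bar. The one that clears goes right through until its nose rests against the end stop and stays there; the one that fouls on the bar must not be forced, draw it back and lay it flat in the red reject tray. Try both, do not strain the bar or the stop, and leave the other things on the bench alone.

Things in the scene. Friction and masses are not known exactly. Their poses are not given: they have to be found in the camera images.
- height_gauge: Height gauge fixed to the bench: steel base plate, x -135 to +110, y +-105 mm, 12 thick. Origin at bench level; own +x is the pushing direction, y across. Two lanes, middles at y = -50 and +50 mm, each between two dark strips 6 high, inner faces 44 apart from x = 0 to +90, flared to about 58 at x = -22. The plate is bare from x = -135 to -25, to set a part down.
- bridge_bar: Dark rigid bar 16 (x) x 204 (y) x 14 mm across both lanes; underside 47.5 mm above the plate, top 73.5 above the bench. Origin: middle of its underside. Its near face, where parts come from, is at gauge x = +28 mm, the far one at +44. Posts 22 x 18 mm at gauge y = -92, 0, +92. It is set to size: more than 25 N on it would spoil the setting.
- end_stop: Rigid aluminium stop 14 (x) x 200 (y) x 22 mm across the far end of both lanes. Origin: middle of its underside, on the plate. Its face towards the lanes is at gauge x = +90 mm. It must not take more than 25 N.
- lane_right (a point): Point on the plate (12 mm above the bench) in the middle of the lane at gauge y = -50 mm, right below the near face of the bridge bar.
- lane_left (a point): The same point of the lane at gauge y = +50 mm.
- housing_a: One of two green cast housings that look alike, 110 (x) x 40 (y) mm, 0.28 to 0.46 kg. Origin: middle of the underside; own +x to the nose (+55 mm). Boss with brass bush and bright top: x +15 to +55. Tail: x -55 to +15, 34 high, flat sides; grip it near x = -33 so the fingers stay clear of the bar. One housing's boss is 46 mm high and clears, the other's 49 and fouls; which is unknown, feel it.
- housing_b: The other green bearing housing, same description as housing_a. With the nose of a housing at the end stop, its whole boss is past the bar and the last 46 mm of its tail are still in front of it.
- nose_a (a point): Middle of the nose face of housing_a at its underside (x = +55, z = 0 in its frame).
- nose_b (a point): The same point of housing_b.
- reject_tray: Red open plastic tray fixed to the bench, 190 (own x) x 150 (own y) x 28 mm outside, walls and floor 3 mm. Origin: middle of its underside. A housing lies in it along own x, either way round.
- stepper_motor: Bystander: stepper motor with a shaft on top, 54 x 54 x 70 mm, origin at its underside.
- pulley: Bystander: small white plastic pulley, 25 x 25 x 21 mm, origin at its underside.
- carriage_red: Bystander: red printed carriage, 53 x 59 x 55 mm, origin at its underside.
- caliper: Bystander: digital caliper lying flat, 57 x 196 x 12 mm, origin at its underside.

How it is judged:
By the outcome, as a careful person would: the job done as asked, in the order asked, and still so for the second after the job is handed in, with the robot touching nothing.
It also fails if it takes over 72 s, if anything falls off the work surface, if the arm or the gripper's body presses on something with over 40 N, if the wrist force passes 120 N, or if a joint passes its speed limit or range.

ROBOT

A 6-joint arm with a two-finger parallel gripper is mounted at the origin on a cart in front of the work surface, level with it; the furniture and walls round the work are solid. World frame = base frame: x ahead of the robot, y to its left, z up, the work surface at z = 0. Lengths are in mm, angles in rad, forces in N, time in s.
With the tool pointing down it reaches from about 350 to 975 mm from the base axis. Payload 7.1 kg.
Tool frame: the origin (TCP) lies at the very end of the fingers, on their centre line; the grasp point (between the pads) lies 19 mm behind it; z points along the fingers, y is the line along which they close (so a half turn about z gives the same grasp; the last joint's range is limited). The gripper opens to 88 mm and grips with 3 to 60 N. Pads are 20 mm wide; open, the fingers measure 115 mm over their backs; the gripper's body (75 mm by 178 mm) begins 61 mm behind the grasp point.
Start: joints at [-1.293, 0.423, 1.63, -0, 1.089, -0.019], TCP at [182.806, -597.651, 222.675] pointing down, gripper open.
Joint ranges: [-3, 3], [-0.9, 2.11], [0.09, 2.58], [-1.31, 4.45], [0.11, 2.69], [-2.54, 2.54]. Speed limits (rad/s): [2.39, 2.39, 3.01, 3.14, 3.14, 3.14].

INTERFACE

Orientations are given as a rotation vector (axis times angle).
In Python, from workcell import sensors, imaging, close_job gives the robot as it stands. The module is installed in compiled form; this text tells all that it offers.
- The arm moves only by the tool servo_tool, never from a script. Its argument "steps" is a list of rows, each a list of 3 entries, a list of its own where there are three numbers: the shift along the world's x, y, z in m, then the turn, a rotation vector about the world's x, y, z in degrees, then the opening, from -1 (shut) to 1 (fully open). A call has exactly 8 rows; each row shifts and turns the commanded pose from where the row before left it; what a row does not reach is not made up. A row lasts 1/12 s, in which the tool goes at most 41.7 mm and 7.16 degrees, less where a joint would pass 70% of its speed; a pose out of reach is approached as far as the arm can. A call is refused whole if a number of a shift passes 0.0417 or a number of a turn 7.16, either way. A call with a gripper value outside its range is refused whole. The fingers move at their own pace and stop on an object; the grip force is fixed at half the most. Time passes only in rows, so rows that do not move let the fingers close, or fill a call up. It gives the time, the measured TCP pose, the force, the opening and the grip force at its end, in the units of the state.
- sensors.get_obs(): the state, without advancing time (a new reading comes with each control period).
- imaging.get_image(name): name is "side" or "top"; returns a dict with "color" (480x640x3 uint8, blue, green, red), "range_z" (480x640 float32, mm along the optical axis (not along the pixel's ray), 0 where there is no reading), "vertical_fov" (degrees; the focal length in pixels is half the picture's height over the tangent of half this angle, whatever the lens; pixels are square), "cx", "cy" (the principal point, pixels), "k1" (the pictures are not rectified: a ray, as slopes to the right and down, at radius r is drawn at 1 + k1 r^2 times it, then the intrinsics apply), "rvec" (rotation vector, rad) and "tvec" (3), from world to camera coordinates, as OpenCV has them. Camera axes: x right, y down, z forward; pixel columns grow to the right and rows downward; lengths in mm; the calibration is good to about 2 mm. A picture is of the moment at which its call begins.
- close_job(): hands the job in; it is judged then, once.
The state is a dict: "t": time; "qpos": joint angles; "qvel": joint speeds; "joint_torque": joint torques, N m; "ee_pos": TCP position; "orientation": TCP orientation; "ft_force": force on the tool from outside, world axes, zero at the start; "moment": the same for the moment, N m; "width": finger opening in mm; "grasp_force": force on a finger pad.
Only numpy, scipy, OpenCV 4.12 (cv2) and the standard library are available. Lean on these libraries where they do the work, as an engineer would, in place of code of your own. Each camera call takes 0.05 s, during which the arm holds its last target. There are 200 camera calls.

## Working session

There is one attempt and no reset: what is moved stays moved. The work goes in short steps, Python scripts to look and compute and a tool call to move; the robot and the scene stay as the last step left them, time stands still between calls to the robot, and variables do not carry over. Pictures are saved under pics/ and viewed, at most 10 in all, crops included, and the job is handed in when it is done.

Besides the shell and the picture viewer there is one more tool, called by a JSON object that holds its "api" and its "payload". servo_tool: Moves the arm, as the interface text tells. Its arguments: {"type":"object","properties":{"steps":{"type":"array"}},"required":["steps"]}

```bash
mkdir -p pics
cat > h.py <<'E'
import numpy as np, cv2
from workcell import sensors, imaging
def grab(n):
    d=imaging.get_image(n); np.save(f'/tmp/{n}.npy',d,allow_pickle=True); return d
def K(d):
    f=d['color'].shape[0]/2/np.tan(np.radians(d['vertical_fov'])/2)
    return np.array([[f,0,d['cx']],[0,f,d['cy']],[0,0,1]])
def rays(d,uv):
    uv=np.asarray(uv,float).reshape(-1,1,2)
    # r_d = r(1+k1 r^2)
    n=cv2.undistortPoints(uv,K(d),np.array([d['k1'],0,0,0,0.])).reshape(-1,2)
    return np.c_[n,np.ones(len(n))]
def pose(d):
    R=cv2.Rodrigues(np.array(d['rvec'],float))[0]; t=np.array(d['tvec'],float).ravel(); return R,t
def onplane(d,uv,z):
    R,t=pose(d); c=-R.T@t; w=rays(d,uv)@R
    return c+w*((z-c[2])/w[:,2])[:,None]
def cloud(d,mask):
    v,u=np.nonzero(mask&(d['range_z']>0)); R,t=pose(d)
    return (rays(d,np.c_[u,v])*d['range_z'][v,u][:,None]-t)@R
E
python3 - <<'E'
from h import *
for n in('top','side'):
    d=grab(n); cv2.imwrite(f'pics/{n}0.png',d['color']); R,t=pose(d); print(n,-R.T@t,R[2],d['k1'],d['vertical_fov'])
o=sensors.get_obs();print(o)
E
```

```text
top [ 5.37567928e+02 -1.48162588e+00  1.52058453e+03] [ 0.07293938 -0.0025001  -0.99733324] -0.0876295865017778 49.83858620352554
side [  200.51194823 -1100.37216328   662.40773832] [ 0.31643983  0.8350568  -0.45005108] 0.017204176103864835 49.87184001440659
{'t': 0.1, 'qpos': array([-1.29297850e+00,  4.23741498e-01,  1.63057274e+00,  7.00967666e-06,
        1.08859696e+00, -1.90329896e-02]), 'qvel': array([ 0.00021163, -0.00138637, -0.00176876, -0.00013712,  0.00072919,
       -0.00046662]), 'joint_torque': array([-1.14483024e-03, -5.45613778e+01, -2.74325877e+01,  6.45372248e-02,
        1.89087878e-02, -2.30397393e-05]), 'ee_pos': array([ 182.69424878, -597.20136255,  222.00978685]), 'orientation': array([-3.10575815e+00, -4.64383452e-01,  2.57466840e-04]), 'ft_force': array([-0.22577022,  0.58448677, -0.44235544]), 'moment': array([ 0.00960697, -0.01235281, -0.00579573]), 'grasp_force': 0.0, 'width': 87.64677064646827}
```

View pics/top0.png

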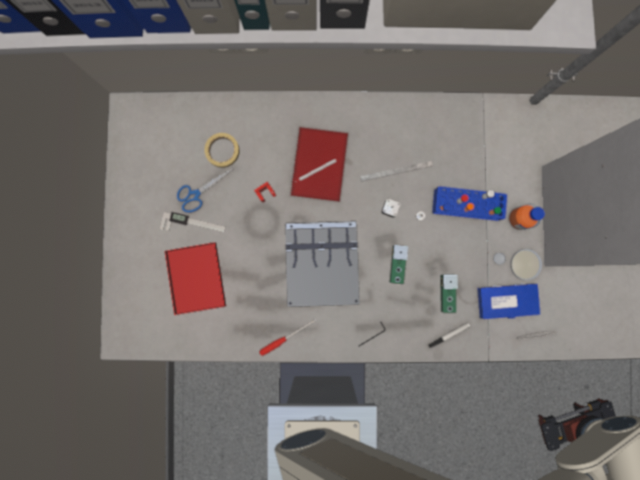

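View pics/side0.png

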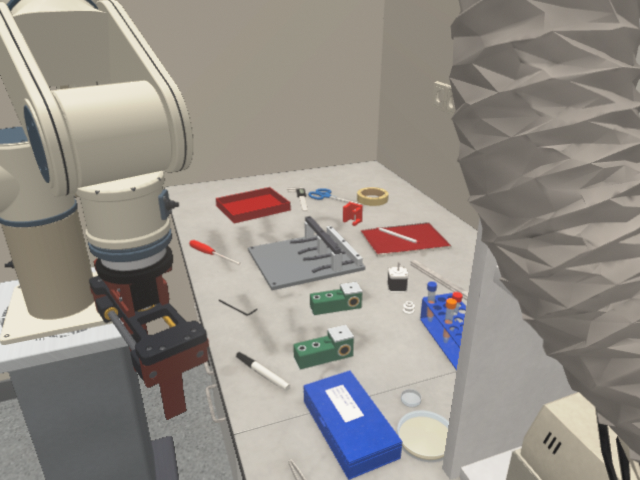

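Top view: gauge plate centred at about (322,265), with the bar at row 245 and the stop at row 225, so pushing goes up the image (about world +x). The housings are at (398,265) and (449,293), bosses up. The red tray is at (195,278), and the red sheet at (320,163) is flat and not the tray. The side view agrees.

Run:
```python
from h import *
D={n:np.load(f'/tmp/{n}.npy',allow_pickle=True).item() for n in('top','side')}
d=D['top']; hsv=cv2.cvtColor(d['color'],cv2.COLOR_BGR2HSV); H,S,V=cv2.split(hsv)
def box(m,x0,x1,y0,y1):
    k=np.zeros(m.shape,bool); k[y0:y1,x0:x1]=1; return m&k
def rect(p):
    (c,s,a)=cv2.minAreaRect(p[:,:2].astype(np.float32)); return np.round(c,1),np.round(s,1),round(a,1)
green=(H>55)&(H<90)&(S>80)
for nm,b in(('h1',(380,415,235,290)),('h2',(435,465,268,318))):
    P=cloud(d,box(np.ones_like(green),*b)); P=P[P[:,2]>8]
    top=P[P[:,2]>40]; tail=P[(P[:,2]>28)&(P[:,2]<38)]
    print(nm,'all',rect(P),'boss',rect(top),np.median(top[:,2]),'tail',rect(tail),np.median(tail[:,2]),len(top),len(tail))
    m=box(green,*b); uv=np.argwhere(m)[:,::-1]; print('  green ray z34',rect(onplane(d,uv,34)))
red=((H<8)|(H>172))&(S>120)
m=box(red,155,235,230,325); uv=np.argwhere(m)[:,::-1]; print('tray z28',rect(onplane(d,uv,28)))
P=cloud(d,m); print('tray z',np.percentile(P[:,2],[2,50,98]))
P=cloud(d,box(np.ones_like(green),278,368,212,315)); 
pl=P[(P[:,2]>7)&(P[:,2]<25)]; print('plate',rect(pl),np.median(pl[:,2]))
bar=P[(P[:,2]>62)];print('bar',rect(bar),np.median(bar[:,2]))
st=P[(P[:,2]>27)&(P[:,2]<42)];print('stop',rect(st),np.median(st[:,2]))
pm=box((S<60)&(V>90)&(V<150),278,368,250,315)
big=cv2.resize(d['color'][205:325,270:480],None,fx=3.8,fy=3.8,interpolation=cv2.INTER_CUBIC); cv2.imwrite('pics/crop.png',big)
# side view: housing tops
d=D['side'];hsv=cv2.cvtColor(d['color'],cv2.COLOR_BGR2HSV); H,S,V=cv2.split(hsv)
for nm,b in(('h1',(305,370,275,320)),('h2',(288,360,318,372)),('tray',(210,295,180,225)),('gauge',(245,368,210,290))):
    P=cloud(d,box(np.ones_like(H,bool),*b)); 
    if nm!='tray': P=P[P[:,2]>7]
    if nm[0]=='h':
        top=P[P[:,2]>42]; tail=P[(P[:,2]>31)&(P[:,2]<37)]
        print('side',nm,rect(P),'boss',rect(top),np.median(top[:,2]),'tail',rect(tail),np.median(tail[:,2]))
    elif nm=='tray':
        Q=P[P[:,2]>20]; print('side tray',rect(Q),np.percentile(Q[:,2],95))
    else:
        for a,bb in((7,20),(28,42),(66,90)):
            Q=P[(P[:,2]>a)&(P[:,2]<bb)]; print('side gauge',rect(Q),np.median(Q[:,2]))
```

```text
h1 all (array([ 556.6, -212.4]), array([120.6,  72.1]), 2.4) boss (array([ 565.8, -220.5]), array([ 39.8, 100.1]), 86.7) 44.82754430308154 tail (array([ 560.6, -218.4]), array([ 41.2, 108.8]), 84.6) 33.25112101510682 197 299
  green ray z34 (array([ 541.8, -216.5]), array([34. , 61.8]), 84.3)
h2 all (array([ 476.2, -366. ]), array([108.1,  43.8]), 0.8) boss (array([ 481.6, -363.8]), array([42. , 99.3]), 86.4) 48.161013064527566 tail (array([ 476.5, -365.9]), array([ 41.8, 106.7]), 89.9) 33.09420160657058 213 301
  green ray z34 (array([ 456.6, -362.5]), array([35. , 60.3]), 89.8)
tray z28 (array([520.1, 369. ]), array([185.9, 148.7]), 9.8)
tray z [-4.18311882  3.1050529  27.27299875]
plate (array([566.6,  -0.6]), array([296.2, 260.2]), 0.5) 12.175721834669652
bar (array([613.2,   2. ]), array([ 20., 200.]), 0.4) 73.03011919559957
stop (array([641.9,   2.6]), array([ 79.2, 197.3]), 1.8) 33.400760262609765
side h1 (array([ 568.5, -169.5]), array([153.1, 110.5]), 83.5) boss (array([ 593.3, -224.7]), array([43.2, 47.4]), 85.0) 45.92902688641877 tail (array([ 562.7, -223.5]), array([ 42.6, 109.9]), 81.7) 34.17214296934303
side h2 (array([ 479.1, -404.5]), array([110.6, 114.3]), 0.9) boss (array([ 509.2, -368.3]), array([49.3, 42. ]), 2.4) 48.809793329641494 tail (array([ 478.8, -386.9]), array([ 77.1, 125.6]), 44.1) 33.94233962611163
side tray (array([520.9, 369.2]), array([193.3, 161.2]), 9.7) 29.81767867719397
side gauge (array([612.3,  81.4]), array([436.9, 342.3]), 79.4) 12.390930344481376
side gauge (array([669.2,  63.7]), array([294. , 513.3]), 11.0) 33.96867595788784
side gauge (array([614.6,   0.9]), array([ 19.3, 207.4]), 2.3) 73.30992535392352
```

View pics/crop.png

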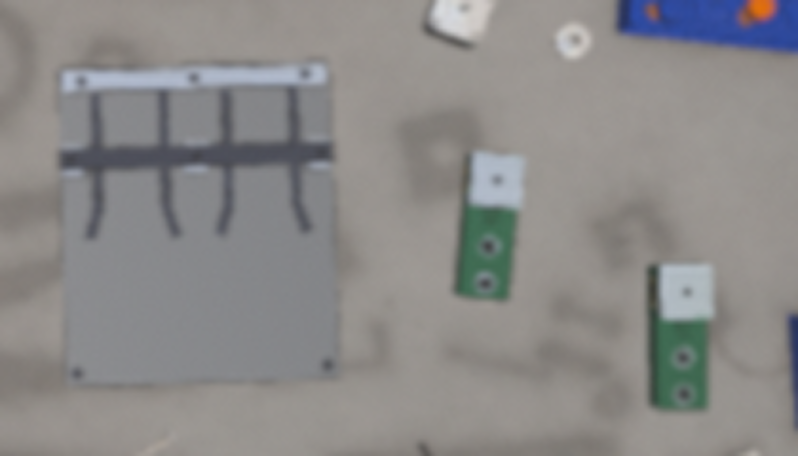

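The crop shows plate corners at crop (73,382) and (337,378), the bar at about row 155 and the stop at about row 76. Both bosses point forward, and the h1 boss is at (497,180). I'll fit the gauge frame next.

Run:
```python
from h import *
D={n:np.load(f'/tmp/{n}.npy',allow_pickle=True).item() for n in('top','side')}
for n,d in D.items():
    P=cloud(d,np.ones((480,640),bool))
    for nm,(x0,x1,z0,z1) in dict(bar=(590,640,66,80),stop=(650,700,29,39)).items():
        Q=P[(P[:,0]>x0)&(P[:,0]<x1)&(abs(P[:,1])<115)&(P[:,2]>z0)&(P[:,2]<z1)]
        a=np.polyfit(Q[:,1],Q[:,0],1); r=Q[:,0]-np.polyval(a,Q[:,1])
        print(n,nm,'yaw',-np.degrees(a[0]),'x at y=0',a[1],'x res',np.percentile(r,[3,97]),'y',np.percentile(Q[:,1],[.5,99.5]),np.median(Q[:,2]),len(Q))
d=D['top']
print(onplane(d,[(289.2,305.5),(358.7,304.5)],12), onplane(d,[(286,224),(356.3,222.4)],34))
```

```text
top bar yaw 1.9708932773119279 x at y=0 613.0935443870668 x res [-7.45812755  7.67187691] y [-97.54697433 101.82079547] 73.08287437861048 411
top stop yaw 2.0245340361788373 x at y=0 674.073009939644 x res [-6.4892277   6.51824335] y [-94.67722948 101.96605956] 33.62375384048721 279
side bar yaw 2.021677563113518 x at y=0 613.0412990041532 x res [-6.7131036   9.47077536] y [-101.34449327  100.93219987] 73.30252669018009 312
side stop yaw 2.0885417211299626 x at y=0 674.1744190584214 x res [-6.34440502  7.83930781] y [-97.34574888 100.37402578] 34.02211949609428 247
[[ 441.31414232   95.82138577   12.        ]
 [ 444.41264897 -106.0794192    12.        ]] [[676.8923506  104.92510965  34.        ]
 [681.82271128 -98.32947367  34.        ]]
```

{"api": "servo_tool", "payload": {"steps": [[[0.0325,0.029,-0.01],[0,0,-2.15],1],[[0.0325,0.029,-0.01],[0,0,-2.15],1],[[0.0325,0.029,-0.01],[0,0,-2.15],1],[[0.0325,0.029,-0.01],[0,0,-2.15],1],[[0.0325,0.029,-0.01],[0,0,-2.15],1],[[0.0325,0.029,-0.01],[0,0,-2.15],1],[[0.0325,0.029,-0.01],[0,0,-2.15],1],[[0.0325,0.029,-0.01],[0,0,-2.15],1]]}}

```text
t: 0.77
ee_pos: [426.2, -379.7, 147.5]
orientation: [-3.141, 0.009, 0.0]
ft_force: [0.0, -0.2, -0.0]
width: 88.1
grasp_force: 0.0
```

Gauge origin is about (577,0) with a yaw of 2.0°; bar, stop and plate corners agree. Arm lag accounts for the gap in the reported pose. Descending on housing h2.

{"api": "servo_tool", "payload": {"steps": [[[0,0,-0.028],[0,0,0],1],[[0,0,-0.028],[0,0,0],1],[[0,0,-0.028],[0,0,0],1],[[0,0,-0.026],[0,0,0],1],[[0,0,-0.014],[0,0,0],1],[[0,0,-0.007],[0,0,0],1],[[0,0,0],[0,0,0],1],[[0,0,0],[0,0,0],1]]}}

```text
t: 1.43
ee_pos: [425.3, -381.5, 17.2]
orientation: [-3.141, 0.005, 0.0]
ft_force: [0.3, 0.6, -0.6]
width: 88.0
grasp_force: 0.0
```

{"api": "servo_tool", "payload": {"steps": [[[0,0,0],[0,0,0],-1],[[0,0,0],[0,0,0],-1],[[0,0,0],[0,0,0],-1],[[0,0,0],[0,0,0],-1],[[0,0,0],[0,0,0],-1],[[0,0,0],[0,0,0],-1],[[0,0,0],[0,0,0],-1],[[0,0,0],[0,0,0],-1]]}}

```text
t: 2.1
ee_pos: [424.9, -380.9, 17.1]
orientation: [-3.141, 0.005, 0.001]
ft_force: [-1.5, 4.1, 5.5]
width: 40.3
grasp_force: 30.0
```

The rows were speed-limited and fell short, so the grip is too near the tail end. I'll regrasp.

{"api": "servo_tool", "payload": {"steps": [[[0,0,0],[0,0,0],0.3],[[0,0,0],[0,0,0],0.3],[[0,0,0],[0,0,0],0.3],[[0.009,0,-0.003],[0,0,0],0.3],[[0.009,0,-0.003],[0,0,0],0.3],[[0,0,0],[0,0,0],0.3],[[0,0,0],[0,0,0],-1],[[0,0,0],[0,0,0],-1]]}}

```text
t: 2.77
ee_pos: [443.3, -381.1, 10.8]
orientation: [-3.141, 0.005, 0.001]
ft_force: [0.2, 2.1, -0.4]
width: 46.9
grasp_force: 0.8
```

{"api": "servo_tool", "payload": {"steps": [[[0,0,0],[0,0,0],-1],[[0,0,0],[0,0,0],-1],[[0,0,0],[0,0,0],-1],[[0,0,0],[0,0,0],-1],[[0,0,0.02],[0,0,0],-1],[[0,0,0.025],[0,0,0],-1],[[0,0,0.025],[0,0,0],-1],[[0,0,0.02],[0,0,0],-1]]}}

```text
t: 3.43
ee_pos: [442.9, -381.4, 102.2]
orientation: [-3.142, 0.006, 0.001]
ft_force: [-0.2, -0.3, -4.7]
width: 39.9
grasp_force: 30.0
```

Run:
```python
from h import *
o=sensors.get_obs(); print(o['ee_pos'],o['orientation'],o['ft_force'],o['moment'],o['width'])
d=grab('side'); cv2.imwrite('pics/side1.png',cv2.resize(d['color'][200:400,240:480],None,fx=3,fy=3))
```

```text
[ 442.86586803 -381.38523404  102.21951771] [-3.14155112e+00  5.66869557e-03  5.43347951e-04] [-0.17340325 -0.27417543 -4.6681702 ] [ 0.00552957  0.17860725 -0.01837456] 39.925583800647246
```

View pics/side1.png

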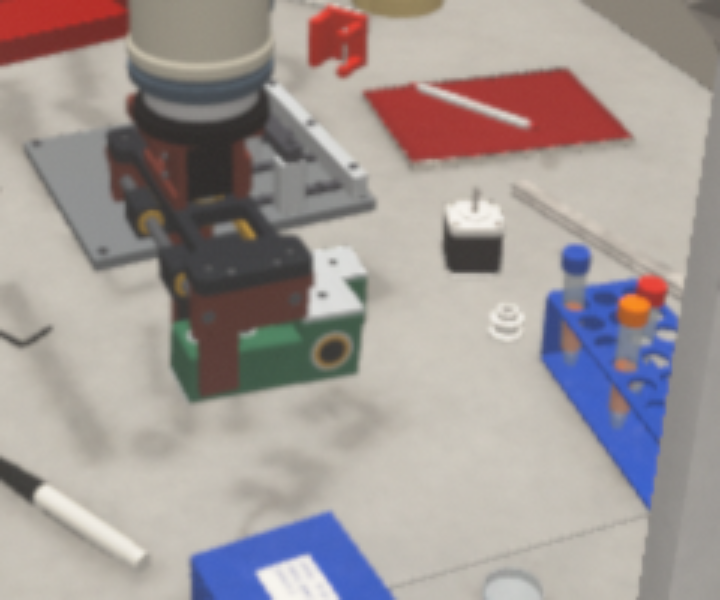

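The side view shows the housing level in the fingers, nose forward, lifted clear of the bench. Carrying it to the right lane.

{"api": "servo_tool", "payload": {"steps": [[[0.003,0.02,0],[0,0,0.2],-1],[[0.003,0.036,0],[0,0,0.3],-1],[[0.003,0.036,0],[0,0,0.3],-1],[[0.003,0.036,0],[0,0,0.3],-1],[[0.003,0.036,0],[0,0,0.3],-1],[[0.003,0.036,0],[0,0,0.3],-1],[[0.003,0.036,0],[0,0,0.3],-1],[[0.003,0.036,0],[0,0,0.2],-1]]}}

```text
t: 4.15
ee_pos: [466.4, -107.7, 100.4]
orientation: [-3.141, -0.054, 0.002]
ft_force: [0.6, -1.1, -5.3]
width: 39.7
grasp_force: 30.0
```

{"api": "servo_tool", "payload": {"steps": [[[0.001,0.03,0],[0,0,0],-1],[[0,0.02,0],[0,0,0],-1],[[0,0.0056,-0.005],[0,0,0],-1],[[0,0,-0.02],[0,0,0],-1],[[0,0,-0.02],[0,0,0],-1],[[0,0,-0.015],[0,0,0],-1],[[0,0,-0.007],[0,0,0],-1],[[0,0,0],[0,0,0],-1]]}}

```text
t: 4.82
ee_pos: [466.7, -54.1, 32.2]
orientation: [-3.141, -0.054, 0.006]
ft_force: [-0.6, -0.5, -3.5]
width: 40.1
grasp_force: 30.0
```

Run:
```python
from h import *
o=sensors.get_obs(); print(o['ee_pos'],o['orientation'],o['ft_force'],o['moment'],o['width'])
```

```text
[466.7144932  -54.12248435  32.21970511] [-3.14062908 -0.05408602  0.0058595 ] [-0.64097227 -0.51929425 -3.51695203] [-0.00688164  0.21704283  0.00554747] 40.12101163131715
```

{"api": "servo_tool", "payload": {"steps": [[[0,0,-0.003],[0,0,0],-1],[[0,0,-0.003],[0,0,0],-1],[[0,0,-0.001],[0,0,0],-1],[[0,0,-0.001],[0,0,0],-1],[[0,0,-0.0005],[0,0,0],-1],[[0,0,0],[0,0,0],-1],[[0,0,0],[0,0,0],-1],[[0,0,0],[0,0,0],-1]]}}

```text
t: 5.48
ee_pos: [468.3, -53.9, 26.0]
orientation: [3.141, 0.055, 0.001]
ft_force: [-3.9, -3.0, 2.9]
width: 40.1
grasp_force: 30.0
```

{"api": "servo_tool", "payload": {"steps": [[[0,0,-0.0004],[0,0,0],-1],[[0,0,-0.0004],[0,0,0],0.2],[[0,0,0],[0,0,0],0.2],[[0,0,0],[0,0,0],0.2],[[0,0,0],[0,0,0],0.2],[[0,0,0],[0,0,0],-1],[[0,0,0],[0,0,0],-1],[[0,0,0],[0,0,0],-1]]}}

```text
t: 6.15
ee_pos: [468.3, -53.7, 24.8]
orientation: [3.141, 0.055, 0.0]
ft_force: [0.2, -0.3, 0.6]
width: 39.6
grasp_force: 30.0
```

Run:
```python
from h import *
o=sensors.get_obs(); print(o['ee_pos'],o['orientation'],o['ft_force'],o['moment'],o['width'])
d=grab('top');P=cloud(d,np.ones((480,640),bool))
Q=P[(P[:,0]>490)&(P[:,0]<590)&(abs(P[:,1]+53)<30)&(P[:,2]>52)]
print(np.percentile(Q,[2,50,98],axis=0),len(Q))
big=cv2.resize(d['color'][205:325,270:410],None,fx=4.5,fy=4.5,interpolation=cv2.INTER_CUBIC); cv2.imwrite('pics/top2.png',big)
```

```text
[468.31605178 -53.73840641  24.7764218 ] [3.14107576e+00 5.50620740e-02 2.14895084e-04] [ 0.21297397 -0.26637246  0.56483276] [ 0.04510214 -0.02027612 -0.04131637] 39.57453261317864
[[491.85322624 -80.50770141  53.91433901]
 [509.11701283 -51.21902738 344.49536084]
 [558.44485981 -24.72669959 371.18461729]] 455
```

View pics/top2.png

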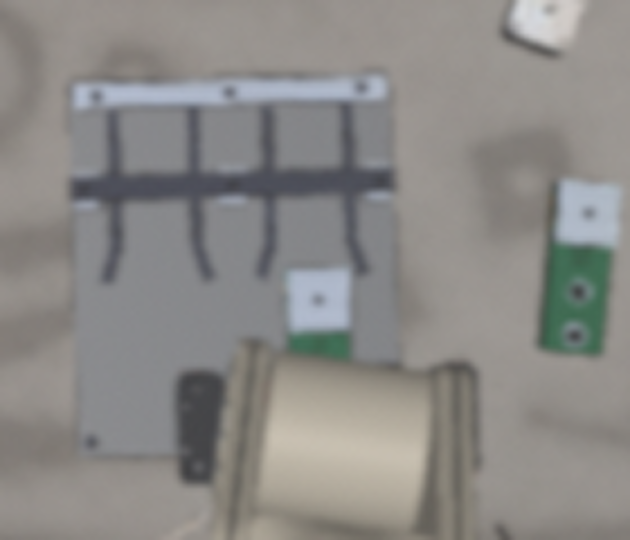

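The top view shows the housing on the plate in front of the bar, boss at (318,300), in line with the right lane between strips at x=263 and x=362. Pushing now.

{"api": "servo_tool", "payload": {"steps": [[[0.005,0.0002,0],[0,0,0],-1],[[0.006,0.0002,0],[0,0,0],-1],[[0.006,0.0002,0],[0,0,0],-1],[[0.006,0.0002,0],[0,0,0],-1],[[0.006,0.0002,0],[0,0,0],-1],[[0.006,0.0002,0],[0,0,0],-1],[[0.004,0.0001,0],[0,0,0],-1],[[0.002,0.0001,0],[0,0,0],-1]]}}

```text
t: 6.87
ee_pos: [506.5, -52.1, 24.6]
orientation: [-3.14, -0.055, 0.01]
ft_force: [-10.8, -1.1, 12.9]
width: 40.0
grasp_force: 30.0
```

Run:
```python
from h import *
o=sensors.get_obs(); print(o['ee_pos'],o['orientation'],o['ft_force'],o['moment'],o['width'])
def b(d):
    P=cloud(d,np.ones((480,640),bool)); Q=P[(P[:,0]>490)&(P[:,0]<606)&(abs(P[:,1]+53)<24)&(P[:,2]>54)&(P[:,2]<66)]
    print(np.percentile(Q,[2,50,98],axis=0).round(1),len(Q))
b(np.load('/tmp/top.npy',allow_pickle=True).item()); b(grab('top')); b(grab('side'))
```

```text
[506.45437708 -52.06310411  24.5513864 ] [-3.14035914 -0.0552022   0.00959086] [-10.753769    -1.05983913  12.86643729] [-0.02847151  2.12875408  0.02968409] 40.011890091865226
[[521.7 -69.9  54.9]
 [541.5 -52.9  60.2]
 [561.2 -33.2  65.7]] 184
[[561.1 -70.1  55. ]
 [578.3 -50.3  59.9]
 [597.9 -32.2  65.1]] 183
[[498.4 -73.1  54.7]
 [580.8 -59.3  60.6]
 [599.3 -31.7  64.4]] 155
```

{"api": "servo_tool", "payload": {"steps": [[[0,0,0.0003],[0,0,0],-1],[[0,0,0.0003],[0,0,0],-1],[[0,0,0],[0,0,0],-1],[[0,0,0],[0,0,0],-1],[[0,0,0],[0,0,0],-1],[[0,0,0],[0,0,0],-1],[[0,0,0],[0,0,0],-1],[[0,0,0],[0,0,0],-1]]}}

```text
t: 7.63
ee_pos: [509.2, -52.3, 25.3]
orientation: [-3.141, -0.055, 0.0]
ft_force: [-0.6, -0.0, -3.9]
width: 39.9
grasp_force: 30.0
```

Run:
```python
from h import *
o=sensors.get_obs(); print(o['ee_pos'],o['orientation'],o['ft_force'],o['moment'],o['width'])
```

```text
[509.21599344 -52.31943504  25.32585267] [-3.14106985e+00 -5.49838322e-02  1.17325321e-04] [-0.55617703 -0.03372953 -3.89375606] [-0.01036725  0.24494215 -0.02486673] 39.87431135565494
```

{"api": "servo_tool", "payload": {"steps": [[[0,0,-0.0004],[0,0,0],-1],[[0.0005,0,0],[0,0,0],-1],[[0.0005,0,0],[0,0,0],-1],[[0.0005,0.0001,0],[0,0,0],-1],[[0.0005,0,0],[0,0,0],-1],[[0,0,0],[0,0,0],-1],[[0,0,0],[0,0,0],-1],[[0,0,0],[0,0,0],-1]]}}

```text
t: 8.3
ee_pos: [511.2, -52.2, 25.0]
orientation: [-3.141, -0.055, 0.0]
ft_force: [0.5, 0.2, -4.0]
width: 39.9
grasp_force: 30.0
```

{"api": "servo_tool", "payload": {"steps": [[[0.0005,0,0],[0,0,0],-1],[[0.0005,0,0],[0,0,0],-1],[[0.0005,0.0001,0],[0,0,0],-1],[[0.0005,0,0],[0,0,0],-1],[[0,0,0],[0,0,0],-1],[[0,0,0],[0,0,0],-1],[[0,0,0],[0,0,0],-1],[[0,0,0],[0,0,0],-1]]}}

```text
t: 8.97
ee_pos: [513.2, -52.1, 25.0]
orientation: [-3.141, -0.055, 0.0]
ft_force: [-0.3, -0.1, -3.7]
width: 39.8
grasp_force: 30.0
```

{"api": "servo_tool", "payload": {"steps": [[[0,0,-0.0003],[0,0,0],-1],[[0,0,0],[0,0,0],-1],[[0.0005,0,0],[0,0,0],-1],[[0.0005,0,0],[0,0,0],-1],[[0.0005,0.0001,0],[0,0,0],-1],[[0,0,0],[0,0,0],-1],[[0,0,0],[0,0,0],-1],[[0,0,0],[0,0,0],-1]]}}

```text
t: 9.63
ee_pos: [514.9, -52.1, 24.7]
orientation: [3.141, 0.055, 0.0]
ft_force: [0.7, 0.0, -3.9]
width: 40.0
grasp_force: 30.0
```

{"api": "servo_tool", "payload": {"steps": [[[0.0005,0,-0.0002],[0,0,0],-1],[[0.0005,0,0],[0,0,0],-1],[[0.0005,0,0],[0,0,0],-1],[[0,0.0001,0],[0,0,0],-1],[[0,0,0],[0,0,0],-1],[[0,0,0],[0,0,0],-1],[[0,0,0],[0,0,0],-1],[[0,0,0],[0,0,0],-1]]}}

```text
t: 10.3
ee_pos: [515.1, -52.0, 24.6]
orientation: [-3.141, -0.055, 0.003]
ft_force: [-4.9, -1.5, 4.2]
width: 39.9
grasp_force: 30.0
```

{"api": "servo_tool", "payload": {"steps": [[[0,0,0.0002],[0,0,0],-1],[[0.0005,0,0],[0,0,0],-1],[[0.0005,0,0],[0,0,0],-1],[[0,0,0],[0,0,0],-1],[[0,0,0],[0,0,0],-1],[[0,0,0],[0,0,0],-1],[[0,0,0],[0,0,0],-1],[[0,0,0],[0,0,0],-1]]}}

```text
t: 10.97
ee_pos: [515.4, -52.0, 24.6]
orientation: [-3.141, -0.055, 0.006]
ft_force: [-8.0, -1.3, 5.5]
width: 40.0
grasp_force: 30.0
```

Run:
```python
from h import *
o=sensors.get_obs(); print(o['ee_pos'],o['orientation'],o['ft_force'],o['moment'],o['width'])
d=grab('top'); cv2.imwrite('pics/top3.png',cv2.resize(d['color'][205:325,270:410],None,fx=4.5,fy=4.5,interpolation=cv2.INTER_CUBIC))
```

```text
[515.35950393 -51.95856746  24.60117295] [-3.14085589 -0.05506229  0.00552305] [-8.01367069 -1.30851228  5.53135607] [-0.25246451  1.43831688  0.02698712] 39.97840715225948
```

View pics/top3.png

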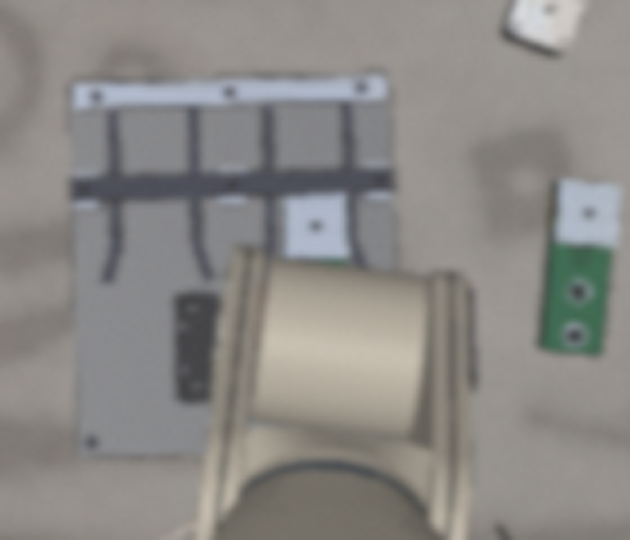

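The view shows the boss front at (316,195) right at the bar's near edge, and the force rises with each step at the expected contact x. This one fouls, so I'll draw it back and take it to the tray.

{"api": "servo_tool", "payload": {"steps": [[[-0.003,0,0],[0,0,0],-1],[[-0.006,-0.0002,0.0005],[0,0,0],-1],[[-0.008,-0.0003,0],[0,0,0],-1],[[-0.01,-0.0004,0],[0,0,0],-1],[[-0.01,-0.0004,0],[0,0,0],-1],[[-0.01,-0.0004,0.005],[0,0,0],-1],[[0,0,0.02],[0,0,0],-1],[[0,0,0.025],[0,0,0],-1]]}}

```text
t: 11.68
ee_pos: [466.9, -53.4, 74.5]
orientation: [-3.14, -0.055, 0.008]
ft_force: [0.9, 0.0, -4.4]
width: 39.7
grasp_force: 30.0
```

{"api": "servo_tool", "payload": {"steps": [[[0,0.02,0.02],[0,0,0.5],-1],[[0,0.038,0],[0,0,1],-1],[[0.002,0.038,0],[0,0,1],-1],[[0.002,0.038,0],[0,0,1],-1],[[0.002,0.038,0],[0,0,1],-1],[[0.002,0.038,0],[0,0,1],-1],[[0.002,0.038,0],[0,0,1],-1],[[0.002,0.038,0],[0,0,1.3],-1]]}}

```text
t: 12.35
ee_pos: [481.1, 233.8, 95.5]
orientation: [3.13, 0.27, -0.0]
ft_force: [0.7, -0.5, -4.8]
width: 39.9
grasp_force: 30.0
```

{"api": "servo_tool", "payload": {"steps": [[[0.002,0.038,0],[0,0,0],-1],[[0.002,0.038,0],[0,0,0],-1],[[0,0.03,0],[0,0,0],-1],[[0,0.015,0],[0,0,0],-1],[[0,0,0],[0,0,0],-1],[[0,0,-0.02],[0,0,0],-1],[[0,0,-0.02],[0,0,0],-1],[[0,0,0],[0,0,0],-1]]}}

```text
t: 13.02
ee_pos: [483.3, 350.1, 52.0]
orientation: [3.126, 0.267, -0.01]
ft_force: [-0.7, -0.8, -4.3]
width: 39.6
grasp_force: 30.0
```

{"api": "servo_tool", "payload": {"steps": [[[0.002,0.012,0],[0,0,0],-1],[[0,0,-0.012],[0,0,0],-1],[[0,0,-0.012],[0,0,0],-1],[[0,0,-0.006],[0,0,0],-1],[[0,0,-0.003],[0,0,0],-1],[[0,0,-0.0015],[0,0,0],-1],[[0,0,0],[0,0,0],-1],[[0,0,0],[0,0,0],-1]]}}

```text
t: 13.68
ee_pos: [488.4, 365.4, 20.8]
orientation: [-3.13, -0.268, -0.0]
ft_force: [0.2, -1.1, -4.0]
width: 40.0
grasp_force: 30.0
```

{"api": "servo_tool", "payload": {"steps": [[[0,0,-0.0005],[0,0,0],-1],[[0,0,-0.0005],[0,0,0],-1],[[0,0,0],[0,0,0],-1],[[0,0,0],[0,0,0],-1],[[0,0,0],[0,0,0],-1],[[0,0,0],[0,0,0],-1],[[0,0,0],[0,0,0],-1],[[0,0,0],[0,0,0],-1]]}}

```text
t: 14.35
ee_pos: [488.2, 365.4, 19.7]
orientation: [-3.13, -0.268, 0.0]
ft_force: [0.7, -0.4, -3.7]
width: 40.1
grasp_force: 30.0
```

{"api": "servo_tool", "payload": {"steps": [[[0,0,-0.0012],[0,0,0],-1],[[0,0,-0.001],[0,0,0],-1],[[0,0,-0.0008],[0,0,0],-1],[[0,0,-0.0005],[0,0,0],-1],[[0,0,-0.0005],[0,0,0],-1],[[0,0,-0.0003],[0,0,0],-1],[[0,0,0],[0,0,0],-1],[[0,0,0],[0,0,0],-1]]}}

```text
t: 15.02
ee_pos: [488.1, 365.3, 15.6]
orientation: [3.13, 0.269, -0.0]
ft_force: [-1.1, -1.8, 2.0]
width: 39.6
grasp_force: 30.0
```

{"api": "servo_tool", "payload": {"steps": [[[0,0,0],[0,0,0],0.5],[[0,0,0],[0,0,0],0.5],[[0,0,0],[0,0,0],0.5],[[0,0,0.008],[0,0,0],0.5],[[0,0,0.025],[0,0,0],0.5],[[0,0,0.03],[0,0,0],0.5],[[0,-0.01,0.025],[0,0,0],1],[[0.002,-0.03,0],[0,0,-0.5],1]]}}

```text
t: 15.68
ee_pos: [493.7, 329.8, 109.3]
orientation: [-3.125, -0.259, -0.015]
ft_force: [1.2, -0.2, 0.0]
width: 75.8
grasp_force: 0.0
```

{"api": "servo_tool", "payload": {"steps": [[[0.003,-0.038,0],[0,0,-1],1],[[0.003,-0.038,0],[0,0,-1],1],[[0.003,-0.038,0],[0,0,-1],1],[[0.003,-0.038,0],[0,0,-1],1],[[0.003,-0.038,0],[0,0,-1],1],[[0.003,-0.038,0],[0,0,-1],1],[[0.003,-0.038,0],[0,0,-1],1],[[0.003,-0.038,0],[0,0,-1],1]]}}

```text
t: 16.35
ee_pos: [514.5, 19.6, 104.2]
orientation: [-3.141, -0.035, -0.002]
ft_force: [0.2, -0.1, 0.9]
width: 88.3
grasp_force: 0.0
```

Run:
```python
from h import *
print(sensors.get_obs()['ee_pos'])
d=grab('top'); cv2.imwrite('pics/top4.png',cv2.resize(d['color'][200:340,150:430],None,fx=2.7,fy=2.7,interpolation=cv2.INTER_CUBIC))
P=cloud(d,np.ones((480,640),bool))
Q=P[(abs(P[:,0]-520)<90)&(abs(P[:,1]-369)<65)&(P[:,2]>15)]
for a,b in((30,42),(44,60)):
    q=Q[(Q[:,2]>a)&(Q[:,2]<b)]; print(q.mean(0),np.percentile(q[:,2],[5,50,95]),cv2.minAreaRect(q[:,:2].astype(np.float32)),len(q))
```

```text
[514.503617    19.56669939 104.21540643]
[508.90962224 366.14832434  36.12844296] [31.02499196 36.24530825 41.31752571] ((517.8556518554688, 370.0115966796875), (120.41754150390625, 180.56431579589844), 86.85191345214844) 307
[556.70242539 375.93609386  51.39471049] [45.18410685 51.80508506 56.83810634] ((526.7626342773438, 371.18878173828125), (106.08709716796875, 39.23429489135742), 9.942334175109863) 198
```

View pics/top4.png

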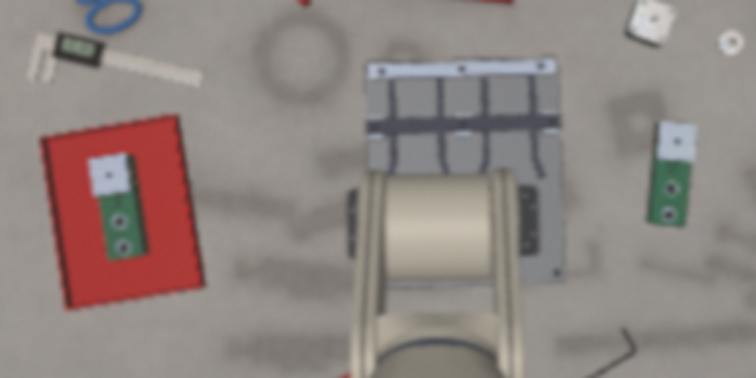

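The housing lies flat in the tray, boss at (110,175), within the walls. The other housing is untouched at (672,173), and I'm going for it now.

{"api": "servo_tool", "payload": {"steps": [[[0.002,-0.038,0],[0,0,-1],1],[[0.002,-0.038,0],[0,0,-1],1],[[0.002,-0.038,0],[0,0,-1],1],[[0.002,-0.038,0],[0,0,-1],1],[[0.002,-0.036,0],[0,0,-1],1],[[0,-0.025,0],[0,0,-1],1],[[0,-0.012,0],[0,0,-1],1],[[0,0,0],[0,0,0],1]]}}

```text
t: 17.07
ee_pos: [524.6, -205.7, 103.9]
orientation: [3.137, -0.162, 0.002]
ft_force: [0.0, -0.7, 0.8]
width: 87.7
grasp_force: 0.0
```

Run:
```python
from h import *
o=sensors.get_obs(); print(o['ee_pos'],o['orientation'],o['qvel'].round(3))
```

```text
[ 524.58863444 -205.67197669  103.91206468] [ 3.13678822e+00 -1.61897614e-01  2.13902225e-03] [ 0.054 -0.008  0.034  0.015 -0.001  0.008]
```

{"api": "servo_tool", "payload": {"steps": [[[0.0025,-0.011,-0.005],[0,0,0],1],[[0,0,-0.025],[0,0,0],1],[[0,0,-0.025],[0,0,0],1],[[0,0,-0.02],[0,0,0],1],[[0,0,-0.012],[0,0,0],1],[[0,0,-0.005],[0,0,0],1],[[0,0,0],[0,0,0],1],[[0,0,0],[0,0,0],1]]}}

```text
t: 17.73
ee_pos: [527.2, -214.3, 11.8]
orientation: [3.138, -0.155, 0.001]
ft_force: [-0.6, -0.4, -0.6]
width: 88.0
grasp_force: 0.0
```

{"api": "servo_tool", "payload": {"steps": [[[0,0,0],[0,0,0],-1],[[0,0,0],[0,0,0],-1],[[0,0,0],[0,0,0],-1],[[0,0,0],[0,0,0],-1],[[0,0,0],[0,0,0],-1],[[0,0,0],[0,0,0],-1],[[0,0,0],[0,0,0],-1],[[0,0,0],[0,0,0],-1]]}}

```text
t: 18.4
ee_pos: [526.7, -214.9, 11.5]
orientation: [3.137, -0.156, 0.0]
ft_force: [-1.2, -1.0, 1.5]
width: 39.8
grasp_force: 29.8
```

{"api": "servo_tool", "payload": {"steps": [[[0,0,0.02],[0,0,0],-1],[[0,0,0.025],[0,0,0],-1],[[-0.01,0.01,0.02],[0,0,0.7],-1],[[-0.012,0.03,0],[0,0,1.5],-1],[[-0.012,0.035,0],[0,0,1.5],-1],[[-0.012,0.035,0],[0,0,1.5],-1],[[-0.012,0.03,0],[0,0,1.5],-1],[[0,0.02,0],[0,0,1],-1]]}}

```text
t: 19.07
ee_pos: [464.3, -52.2, 75.6]
orientation: [-3.14, -0.058, 0.009]
ft_force: [-1.0, -0.7, -4.3]
width: 39.5
grasp_force: 30.0
```

{"api": "servo_tool", "payload": {"steps": [[[0,0,0],[0,0,0],-1],[[0,0,-0.015],[0,0,0],-1],[[0,0,-0.015],[0,0,0],-1],[[0,0,-0.01],[0,0,0],-1],[[0,0,-0.005],[0,0,0],-1],[[0,0,0],[0,0,0],-1],[[0,0,0],[0,0,0],-1],[[0,0,0],[0,0,0],-1]]}}

```text
t: 19.73
ee_pos: [469.0, -54.9, 31.7]
orientation: [3.141, 0.054, 0.001]
ft_force: [-0.1, -0.5, -3.4]
width: 39.6
grasp_force: 30.0
```

{"api": "servo_tool", "payload": {"steps": [[[0,0.001,-0.003],[0,0,0],-1],[[0,0,-0.003],[0,0,0],-1],[[0,0,-0.001],[0,0,0],-1],[[0,0,-0.0007],[0,0,0],-1],[[0,0,0],[0,0,0],-1],[[0,0,0],[0,0,0],-1],[[0,0,0],[0,0,0],-1],[[0,0,0],[0,0,0],-1]]}}

```text
t: 20.4
ee_pos: [468.7, -53.7, 23.9]
orientation: [3.141, 0.055, 0.0]
ft_force: [-3.3, -1.7, 2.6]
width: 40.0
grasp_force: 30.0
```

{"api": "servo_tool", "payload": {"steps": [[[0,0,-0.0004],[0,0,0],-1],[[0,0,0],[0,0,0],-1],[[0,0,0],[0,0,0],0.2],[[0,0,0],[0,0,0],0.2],[[0,0,0],[0,0,0],0.2],[[0,0,0],[0,0,0],-1],[[0,0,0],[0,0,0],-1],[[0,0,0],[0,0,0],-1]]}}

```text
t: 21.07
ee_pos: [468.8, -53.6, 23.2]
orientation: [-3.141, -0.055, -0.0]
ft_force: [0.3, -0.5, 0.3]
width: 39.4
grasp_force: 30.0
```

Run:
```python
from h import *
o=sensors.get_obs(); print(o['ee_pos'],o['orientation'],o['ft_force'],o['moment'],o['width'])
for n in('top','side'):
    P=cloud(grab(n),np.ones((480,640),bool)); Q=P[(P[:,0]>490)&(P[:,0]<604)&(abs(P[:,1]+53)<22)&(P[:,2]>50)&(P[:,2]<66)]
    print(np.percentile(Q,[2,50,98],axis=0).round(1),len(Q))
```

```text
[468.83176853 -53.62326992  23.22804281] [-3.14109195e+00 -5.49888902e-02 -2.18126684e-04] [ 0.33199753 -0.48348219  0.32220834] [-0.00487893 -0.04968419 -0.02223439] 39.40751888627453
[[510.4 -70.3  50.8]
 [538.7 -52.9  56.7]
 [558.5 -33.3  64.6]] 209
[[512.  -73.8  50.8]
 [541.7 -62.1  57.5]
 [559.1 -34.   60.5]] 160
```

{"api": "servo_tool", "payload": {"steps": [[[0.004,0.0001,0.0001],[0,0,0],-1],[[0.005,0.0002,0],[0,0,0],-1],[[0.006,0.0002,0],[0,0,0],-1],[[0.006,0.0002,0],[0,0,0],-1],[[0.006,0.0002,0],[0,0,0],-1],[[0.006,0.0002,0],[0,0,0],-1],[[0.004,0.0001,0],[0,0,0],-1],[[0.002,0.0001,0],[0,0,0],-1]]}}

```text
t: 21.83
ee_pos: [505.7, -52.1, 23.2]
orientation: [-3.141, -0.055, 0.007]
ft_force: [-9.2, -0.7, 8.8]
width: 40.0
grasp_force: 30.0
```

{"api": "servo_tool", "payload": {"steps": [[[0.001,0,0],[0,0,0],-1],[[0.001,0,0],[0,0,0],-1],[[0.001,0.0001,0],[0,0,0],-1],[[0.001,0,0],[0,0,0],-1],[[0,0,0],[0,0,0],-1],[[0,0,0],[0,0,0],-1],[[0,0,0],[0,0,0],-1],[[0,0,0],[0,0,0],-1]]}}

```text
t: 22.5
ee_pos: [509.8, -52.1, 23.2]
orientation: [-3.141, -0.055, 0.006]
ft_force: [-5.7, -0.8, 6.5]
width: 39.8
grasp_force: 30.0
```

{"api": "servo_tool", "payload": {"steps": [[[0,0,0.0002],[0,0,0],-1],[[0.0005,0,0],[0,0,0],-1],[[0.0005,0,0],[0,0,0],-1],[[0.0005,0,0],[0,0,0],-1],[[0.0005,0.0001,0],[0,0,0],-1],[[0.0005,0,0],[0,0,0],-1],[[0.0005,0,0],[0,0,0],-1],[[0,0,0],[0,0,0],-1]]}}

```text
t: 23.17
ee_pos: [514.9, -52.1, 23.6]
orientation: [3.141, 0.055, 0.0]
ft_force: [0.1, 0.4, -2.7]
width: 39.7
grasp_force: 30.0
```

{"api": "servo_tool", "payload": {"steps": [[[0.0005,0,0],[0,0,0],-1],[[0.0005,0,0],[0,0,0],-1],[[0.0005,0,0],[0,0,0],-1],[[0.0005,0.0001,0],[0,0,0],-1],[[0.0005,0,0],[0,0,0],-1],[[0.0005,0,0],[0,0,0],-1],[[0,0,0],[0,0,0],-1],[[0,0,0],[0,0,0],-1]]}}

```text
t: 23.83
ee_pos: [517.7, -52.0, 23.6]
orientation: [-3.141, -0.055, -0.0]
ft_force: [0.7, 0.5, -2.7]
width: 39.9
grasp_force: 30.0
```

{"api": "servo_tool", "payload": {"steps": [[[0.0005,0,0],[0,0,0],-1],[[0.0005,0,0],[0,0,0],-1],[[0.0005,0,0],[0,0,0],-1],[[0.0005,0.0001,0],[0,0,0],-1],[[0.0005,0,0],[0,0,0],-1],[[0.0005,0,0],[0,0,0],-1],[[0,0,0],[0,0,0],-1],[[0,0,0],[0,0,0],-1]]}}

```text
t: 24.5
ee_pos: [520.8, -51.9, 23.6]
orientation: [3.141, 0.055, 0.0]
ft_force: [-0.6, -0.4, -4.0]
width: 39.5
grasp_force: 30.0
```

Past the contact point with no resistance, so this one clears. Continuing towards the stop.

{"api": "servo_tool", "payload": {"steps": [[[0.001,0,0],[0,0,0],-1],[[0.0015,0,0],[0,0,0],-1],[[0.002,0.0001,0],[0,0,0],-1],[[0.002,0.0001,0],[0,0,0],-1],[[0.002,0.0001,0],[0,0,0],-1],[[0.002,0,0],[0,0,0],-1],[[0.002,0.0001,0],[0,0,0],-1],[[0.002,0.0001,0],[0,0,0],-1]]}}

```text
t: 25.17
ee_pos: [535.4, -51.4, 23.6]
orientation: [-3.141, -0.055, -0.0]
ft_force: [0.2, 1.2, -3.3]
width: 39.7
grasp_force: 30.0
```

{"api": "servo_tool", "payload": {"steps": [[[0.003,0.0001,0],[0,0,0],-1],[[0.003,0.0001,0],[0,0,0],-1],[[0.003,0.0001,0],[0,0,0],-1],[[0.003,0.0001,0],[0,0,0],-1],[[0.003,0.0001,0],[0,0,0],-1],[[0.003,0.0001,0],[0,0,0],-1],[[0.002,0.0001,0],[0,0,0],-1],[[0.001,0,0],[0,0,0],-1]]}}

```text
t: 25.83
ee_pos: [556.6, -50.7, 23.6]
orientation: [3.141, 0.055, 0.0]
ft_force: [0.2, 0.5, -3.5]
width: 39.9
grasp_force: 30.0
```

{"api": "servo_tool", "payload": {"steps": [[[0.002,0.0001,0],[0,0,0],-1],[[0.003,0.0001,0],[0,0,0],-1],[[0.003,0.0001,0],[0,0,0],-1],[[0.002,0.0001,0],[0,0,0],-1],[[0.002,0,0],[0,0,0],-1],[[0.001,0.0001,0],[0,0,0],-1],[[0.0005,0,0],[0,0,0],-1],[[0,0,-0.0002],[0,0,0],-1]]}}

```text
t: 26.5
ee_pos: [569.8, -50.2, 23.4]
orientation: [-3.141, -0.055, -0.0]
ft_force: [-0.1, 0.4, -3.3]
width: 39.8
grasp_force: 30.0
```

{"api": "servo_tool", "payload": {"steps": [[[0.0005,0,0],[0,0,0],-1],[[0.0005,0,0],[0,0,0],-1],[[0.0005,0.0001,0],[0,0,0],-1],[[0.0005,0,0],[0,0,0],-1],[[0.0005,0,0],[0,0,0],-1],[[0,0,0],[0,0,0],-1],[[0,0,0],[0,0,0],-1],[[0,0,0],[0,0,0],-1]]}}

```text
t: 27.17
ee_pos: [572.2, -50.1, 23.4]
orientation: [-3.141, -0.055, 0.0]
ft_force: [-0.0, -0.4, -3.8]
width: 40.1
grasp_force: 30.0
```

{"api": "servo_tool", "payload": {"steps": [[[0.0005,0,0],[0,0,0],-1],[[0.0005,0,0],[0,0,0],-1],[[0.0005,0.0001,0],[0,0,0],-1],[[0.0005,0,0],[0,0,0],-1],[[0,0,0],[0,0,0],-1],[[0,0,0],[0,0,0],-1],[[0,0,0],[0,0,0],-1],[[0,0,0],[0,0,0],-1]]}}

```text
t: 27.83
ee_pos: [574.2, -50.0, 23.4]
orientation: [3.141, 0.055, -0.0]
ft_force: [-0.5, 0.2, -4.2]
width: 40.1
grasp_force: 30.0
```

{"api": "servo_tool", "payload": {"steps": [[[0.0005,0,0],[0,0,0],-1],[[0.0005,0,0],[0,0,0],-1],[[0.0005,0.0001,0],[0,0,0],-1],[[0.0005,0,0],[0,0,0],-1],[[0,0,0],[0,0,0],-1],[[0,0,0],[0,0,0],-1],[[0,0,0],[0,0,0],-1],[[0,0,0],[0,0,0],-1]]}}

```text
t: 28.5
ee_pos: [576.2, -49.9, 23.4]
orientation: [-3.141, -0.055, 0.0]
ft_force: [-0.1, 0.4, -3.2]
width: 39.9
grasp_force: 30.0
```

{"api": "servo_tool", "payload": {"steps": [[[0.0005,0,0],[0,0,0],-1],[[0.0005,0,0],[0,0,0],-1],[[0.0005,0.0001,0],[0,0,0],-1],[[0,0,0],[0,0,0],-1],[[0,0,0],[0,0,0],-1],[[0,0,0],[0,0,0],-1],[[0,0,0],[0,0,0],-1],[[0,0,0],[0,0,0],-1]]}}

```text
t: 29.17
ee_pos: [577.7, -49.8, 23.4]
orientation: [-3.141, -0.055, 0.0]
ft_force: [-0.7, 0.1, -3.5]
width: 39.8
grasp_force: 30.0
```

{"api": "servo_tool", "payload": {"steps": [[[0.0005,0,0],[0,0,0],-1],[[0.0005,0,0],[0,0,0],-1],[[0.0005,0,0],[0,0,0],-1],[[0,0,0],[0,0,0],-1],[[0,0,0],[0,0,0],-1],[[0,0,0],[0,0,0],-1],[[0,0,0],[0,0,0],-1],[[0,0,0],[0,0,0],-1]]}}

```text
t: 29.83
ee_pos: [578.8, -49.8, 23.3]
orientation: [-3.141, -0.055, 0.001]
ft_force: [-2.0, 0.8, -3.4]
width: 40.2
grasp_force: 30.0
```

{"api": "servo_tool", "payload": {"steps": [[[0.0005,0,0],[0,0,0],-1],[[0.0005,0,0],[0,0,0],-1],[[0,0,0],[0,0,0],-1],[[0,0,0],[0,0,0],-1],[[0,0,0],[0,0,0],-1],[[0,0,0],[0,0,0],-1],[[0,0,0],[0,0,0],-1],[[0,0,0],[0,0,0],-1]]}}

```text
t: 30.5
ee_pos: [578.8, -49.8, 23.2]
orientation: [-3.141, -0.055, 0.004]
ft_force: [-5.5, -0.3, 0.2]
width: 39.7
grasp_force: 30.0
```

The nose is on the stop with a gentle 5.5 N. Releasing and lifting clear.

{"api": "servo_tool", "payload": {"steps": [[[0,0,0],[0,0,0],0.3],[[0,0,0],[0,0,0],0.3],[[0,0,0],[0,0,0],0.3],[[0,0,0],[0,0,0],0.3],[[0,0,0.006],[0,0,0],0.3],[[0,0,0.02],[0,0,0],0.3],[[0,0,0.03],[0,0,0],0.3],[[0,0,0.035],[0,0,0],0.3]]}}

```text
t: 31.17
ee_pos: [579.1, -49.7, 114.4]
orientation: [-3.141, -0.055, 0.005]
ft_force: [1.0, -0.9, -0.2]
width: 57.1
grasp_force: 0.0
```

{"api": "servo_tool", "payload": {"steps": [[[-0.01,0,0.03],[0,0,0],0.3],[[-0.035,0,0.01],[0,0,0],0.3],[[-0.035,0,0],[0,0,0],0.3],[[-0.035,0,0],[0,0,0],0.3],[[-0.035,0,0],[0,0,0],0.3],[[-0.02,0,0],[0,0,0],0.3],[[0,0,0],[0,0,0],0.3],[[0,0,0],[0,0,0],0.3]]}}

```text
t: 31.83
ee_pos: [410.3, -49.9, 155.2]
orientation: [3.141, 0.054, 0.003]
ft_force: [0.2, -0.3, 0.5]
width: 57.2
grasp_force: 0.0
```

Run:
```python
from h import *
print(sensors.get_obs()['ee_pos'])
d=grab('top'); s=grab('side')
a=cv2.resize(d['color'][210:310,275:375],(590,590),interpolation=cv2.INTER_CUBIC)
cv2.imwrite('pics/end.png',a)
for x in(d,s):
    P=cloud(x,np.ones((480,640),bool))
    Q=P[(P[:,0]>624)&(P[:,0]<690)&(abs(P[:,1]+48)<24)&(P[:,2]>52)&(P[:,2]<64)]; T=P[(P[:,0]>530)&(P[:,0]<602)&(abs(P[:,1]+50)<24)&(P[:,2]>40)&(P[:,2]<52)]
    print(np.percentile(Q,[2,50,98],axis=0).round(1)); print(np.percentile(T,[2,50,98],axis=0).round(1))
```

```text
[410.27689809 -49.92770023 155.17271388]
[[629.3 -67.5  52.6]
 [648.9 -48.9  57.5]
 [666.5 -30.4  62.3]]
[[561.4 -70.6  40.7]
 [581.4 -50.6  45.2]
 [601.5 -30.7  50.8]]
[[637.3 -70.5  52.7]
 [653.1 -54.4  58. ]
 [668.5 -30.3  60. ]]
[[560.7 -72.8  41. ]
 [580.  -56.   45.6]
 [601.4 -32.7  48.5]]
```

View pics/end.png

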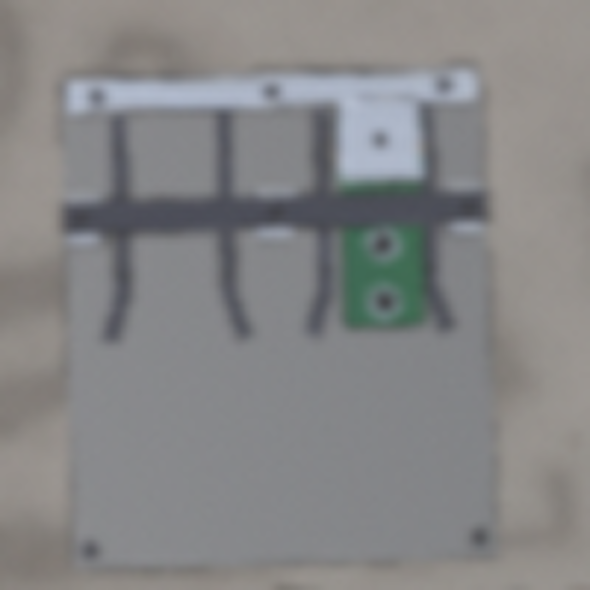

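The housing sits in the right lane with its boss at (380,140), past the bar and against the stop. The tail is flat, and its measured edge is about 560 against the 559 expected. Handing in.

```bash
python3 -c "
from workcell import close_job; print(close_job())"
```

```text
the job is handed in; nothing more can be done
None
```

I tried both housings and handed the job in at about 32 s: the one that cleared the bar was left against the end stop (about 5.5 N), and the one that fouled (about 8 N on the bar) lies flat in the red tray.

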